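# Sound a tuning fork over its resonance tube

## Robot

A 7-joint arm with a two-finger parallel gripper is mounted at the origin on a cart in front of the work surface, level with it; the furniture and walls round the work are solid. World frame = base frame: x ahead of the robot, y to its left, z up, the work surface at z = 0. Lengths are in mm, angles in rad, forces in N, time in s.
With the tool pointing down it reaches from about 400 to 875 mm from the base axis. Payload 4.4 kg.
Tool frame: the origin (TCP) lies between the finger pads; the fingertips stand 22 mm ahead of it and the grasp point (between the pads) lies 3 mm ahead of it; z points along the fingers, y is the line along which they close (so a half turn about z gives the same grasp; the last joint's range is limited). The gripper opens to 85 mm and grips with 20 to 120 N. Pads are 22 mm wide; open, the fingers measure 114 mm over their backs; the gripper's body (76 mm by 85 mm) begins 54 mm behind the grasp point. The pads swing forward as they close: fully open they stand 13 mm farther back than shut.
Start: joints at [1.153, 0.628, 0.038, 1.517, -0.027, 0.996, -0.02], TCP at [224.009, -610.194, 253.313] pointing down, gripper open.
Joint ranges: [-3.06, 3.06], [-0.37, 2.12], [-1.25, 1.32], [0.18, 2.47], [-1.1, 4.24], [0.23, 1.98], [-2.94, 2.94]. Speed limits (rad/s): [2.57, 2.57, 3.14, 3.14, 3.14, 3.14, 3.14].

## Interface

Orientations are given as [roll, pitch, yaw] about the fixed x, y, z axes, in that order (R = Rz(yaw) Ry(pitch) Rx(roll)).
In Python, from cell import ctrl gives the robot as it stands.
- The arm moves only by the tool step_arm, never from a script. Its argument "plan" is a list of rows, each an object of numbers: "dx", "dy", "dz": the shift along the tool's x, y, z scaled (see below); "ax", "ay", "az": the turn, a rotation vector about the tool's x, y, z scaled (see below); "gripper": the opening, from 0 (shut) to 1 (fully open). A call has 1 to 20 rows; each row shifts and turns the commanded pose from where the row before left it, along the tool's axes as they then stand; what a row does not reach is not made up. The controller multiplies each number of a shift by 0.3 m and each number of a turn by 90 degrees. A row lasts 1/8 s, in which the tool goes at most 62.5 mm and 10.7 degrees, less where a joint would pass 70% of its speed; a pose out of reach is approached as far as the arm can. A call with a number of a shift or a turn outside -1 to 1 is refused whole. A call with a gripper value outside its range is refused whole. The fingers move at their own pace and stop on an object; the grip force is fixed at half the most. Time passes only in rows, so rows that do not move let the fingers close. It gives the time, the measured TCP pose, the force, the opening and the grip force at its end, in the units of the state.
- ctrl.read_state(): the state, without advancing time (a new reading comes with each control period).
- ctrl.get_image(name): name is "scene" or "top"; returns a dict with "color" (384x512x3 uint8, red, green, blue), "range_z" (384x512 float32, mm along the optical axis (not along the pixel's ray), 0 where there is no reading), "fx", "fy", "cx", "cy" (pixels), "T" (4x4, takes a point from camera to world coordinates). Camera axes: x right, y down, z forward; pixel columns grow to the right and rows downward; lengths in mm; the calibration is good to about 2 mm. A picture is of the moment at which its call begins.
- ctrl.finish_job(): hands the job in; it is judged then, once.
The state is a dict: "clock": time; "qpos": joint angles; "qd": joint speeds; "tau": joint torques, N m; "eef_pos": TCP position; "tool_rot": TCP orientation; "force": force on the tool from outside, world axes, zero at the start; "torque": the same for the moment, N m; "width": finger opening in mm; "gripper_force": force on a finger pad.
Only numpy, scipy, OpenCV 4.12 (cv2) and the standard library are available. Lean on these libraries where they do the work, as an engineer would, in place of code of your own. Each camera call takes 0.05 s, during which the arm holds its last target. There are 200 camera calls.

## Task

Take the longer of the two tuning forks from its rack by the stem, give a prong a quick, light tap on the rubber striking pad to make it ring, then carry it over the things in between to the taller resonance tube. Finish holding it there, still and level, one prong above the other, the last few centimetres of the prongs centred over the open mouth and about one centimetre above it. The fork must not touch a tube nor the fingers its prongs, or the note dies; leave the shorter fork, the tubes and the things around where they are.

Things in the scene. Friction and masses are not known exactly. Their poses are not given: they have to be found in the camera images.
- long_fork: longer tuning fork, aluminium, 196 mm, 84 g. Origin: middle of its square stem (60 x 10 x 10 mm), which sticks out of the rack towards the robot, 43.5 mm above the worktop. +x: along the fork to the prong ends, 165.5 mm from the origin; z up: 27 mm high over the two prongs, lower prong's underside 13.5 mm below the origin. Balances 70 mm ahead of the origin. Lift 30 mm to clear the slots
- long_fork_prongs: the two prongs of the longer fork, one above the other, each 122 mm long, 9 mm wide (y), 6.5 mm thick, from x = 43.5 to 165.5 mm (same origin and axes as long_fork); the stem and the bend between are not prongs
- long_fork_tip (a point): point on the underside of the lower prong of the longer fork, 15 mm short of the prong ends: at x = 150.5 mm, z = -13.5 mm from the origin of long_fork, same axes
- short_fork: the shorter tuning fork, the same but with prongs 98 mm long (172 mm overall); lies parallel to the long one, 84 mm beside it; to be left in the rack
- rack: fixed wooden fork rack, 86 x 128 x 52 mm, two slotted cheeks with three slots 12 mm wide and 42 mm apart, the middle slot empty; slots run along its x. Origin: centre of the underside
- striker: fixed wooden striking block, 84 x 84 x 22 mm, with a round black rubber pad standing in a metal collar (64 mm across, 34 mm above the worktop) in its middle. Origin: centre of the underside
- pad_top (a point): centre of the flat top of the rubber striking pad, 48 mm above the worktop; the pad is 52 mm across
- pad (a joint): how far the rubber pad is pushed down, m: 0 at rest, 0.010 at its end; springy, about 1.2 N to start and 0.4 N more per mm. A tap pushes it down 3 mm or more while it is still moving down at over 0.02 m/s; a slow press does not make the fork ring
- tall_tube: the taller resonance tube: grey plastic pipe open at the top, 44 mm outside, 38 mm inside, top rim 250 mm above the worktop, on a turned wooden foot 90 mm across; stands loose, about 0.45 kg. Origin: centre of the underside
- tall_tube_mouth (a point): centre of the taller tube's open mouth, in the plane of its rim
- short_tube: the shorter resonance tube, the same but 165 mm high; to be left alone. Origin: centre of the underside
- wash_bottle: white squeeze wash bottle with a bent red spout, 62 x 104 x 182 mm, standing between the striking pad and the tubes
- specimen_jar: small jar with a white lid, 56 mm across, 72 mm high
- lab_timer: white count-down timer, 55 x 66 x 34 mm

How it is judged (in metres and radians):
On the way, in this order (a step that is already met when the one before it is completed fails the run):
1. the longer fork is lifted clear of its rack (contact force between the fingers and long_fork above 0.5 N and height (world z) of long_fork above 0.062 m and contact force between long_fork and rack below 0.05 N), for 0.1 s.
2. a prong of the longer fork taps the rubber pad: pad down 3 mm or more and still moving down faster than 0.02 m/s (contact force between the fingers and long_fork above 0.5 N and value of joint pad above 0.003 m and velocity of joint pad above 0.02 m/s and contact force between long_fork_prongs and striker above 0.5 N).
At the end, for the whole second after the job is handed in: Longer fork held still, within 8 deg of level, one prong above the other; the underside point 15 mm short of its prong ends is over the taller mouth's centre (15 mm along, 12 mm across the fork), 3 to 22 mm above the rim; nothing touches the prongs, pad released, both tubes upright (contact force between the fingers and long_fork above 0.5 N and x of tall_tube_mouth in the frame of long_fork_tip between -0.015 and 0.015 m and y of tall_tube_mouth in the frame of long_fork_tip between -0.012 and 0.012 m and z of tall_tube_mouth in the frame of long_fork_tip between -0.022 and -0.003 m and angle between long_fork's own z axis and vertical below 0.14 rad and contact force between long_fork and tall_tube below 0.05 N and contact force between long_fork_prongs and anything else below 0.05 N and linear speed of long_fork below 0.02 m/s and angular speed of long_fork below 0.15 rad/s and angle between each of tall_tube, short_tube's own z axis and vertical below 0.03 rad and value of joint pad below 0.001 m); the arm keeps its last pose, push and grip.
It fails at once if the longer fork touches a tube (contact force between long_fork and tall_tube above 0.3 N or contact force between long_fork and short_tube above 0.3 N).
It fails at once if the fingers touch the prongs (contact force between the fingers and long_fork_prongs above 0.3 N).
It fails at once if the fork is hit harder than a light tap (over 20 N on the prongs) (contact force between long_fork_prongs and anything else above 20 N).
It fails at once if the shorter fork is moved over 15 mm or a tube shifted over 10 mm (distance of short_fork from where it was at the start of the episode above 0.015 m or distance of any of tall_tube, short_tube from where it was at the start of the episode above 0.01 m).
It fails at once if a thing standing around is shifted over 20 mm (distance of any of wash_bottle, specimen_jar, lab_timer from where it was at the start of the episode above 0.02 m).
It also fails if it takes over 42 s, if anything falls off the work surface, if the arm or the gripper's body presses on something with over 40 N, if the wrist force passes 120 N, or if a joint passes its speed limit or range.

## Working session

There is one attempt and no reset: what is moved stays moved. The work goes in short steps, Python scripts to look and compute and a tool call to move; the robot and the scene stay as the last step left them, time stands still between calls to the robot, and variables do not carry over. Pictures are saved under pics/ and viewed, at most 10 in all, crops included, and the job is handed in when it is done.

Besides the shell and the picture viewer there is one more tool, called after "Request:" by a JSON object that holds its "op" and its "data". step_arm: Moves the arm, as the interface text tells. Shifts and turns lie within -1 to 1; 1 stands for 0.3 m of shift or 90 degrees of turn. Its arguments: {"type":"object","properties":{"plan":{"type":"array"}},"required":["plan"]}

```bash
mkdir -p pics; cat > h.py <<'E'
import numpy as np, cv2
from cell import ctrl
def snap(n):
    im=ctrl.get_image(n); np.savez('pics/%s.npz'%n,**im); return im
def load(n): return dict(np.load('pics/%s.npz'%n))
def cloud(im):
    v,u=np.mgrid[0:384,0:512]; z=im['range_z']
    p=np.stack([(u-im['cx'])*z/im['fx'],(v-im['cy'])*z/im['fy'],z],-1)
    return p@im['T'][:3,:3].T+im['T'][:3,3]
E
python3 - <<'E'
from h import *
a=[]
for n in('scene','top'):
    im=snap(n); print(n,im['T'].round(3).tolist(),im['fx'])
    cv2.imwrite('pics/%s0.png'%n,cv2.resize(im['color'][:,:,::-1],(800,600),interpolation=cv2.INTER_CUBIC))
print(ctrl.read_state())
E
```

```text
scene [[-0.499, -0.659, 0.562, 91.511], [-0.867, 0.376, -0.328, 379.038], [0.005, -0.651, -0.759, 900.932], [0.0, 0.0, 0.0, 1.0]] 354.5596508853935
top [[0.018, -0.985, 0.171, 406.614], [-1.0, -0.019, -0.003, 75.172], [0.006, -0.17, -0.985, 1569.321], [0.0, 0.0, 0.0, 1.0]] 444.5877034396357
{'clock': 0.1, 'qpos': array([ 1.15318327,  0.62926837,  0.0384036 ,  1.51824099, -0.02700904,
        0.99633596, -0.01999769]), 'qd': array([ 0.00034417, -0.00287359, -0.00077317, -0.00103629,  0.00013929,
        0.00201415,  0.00053918]), 'tau': array([ 3.71482849e-03, -5.64539552e+01,  1.23096831e+00, -1.93973690e+01,
        1.13748774e-02,  5.50371260e-03, -2.66792011e-05]), 'eef_pos': array([ 223.86430135, -609.67744893,  252.47936616]), 'tool_rot': array([-3.13985626e+00, -1.37193389e-05,  3.51844338e-01]), 'force': array([ 0.41730152, -0.29069961, -0.54607729]), 'torque': array([0.0117639 , 0.01386802, 0.00218284]), 'gripper_force': 0.0, 'width': 85.35749214431875}
```

View pics/scene0.png

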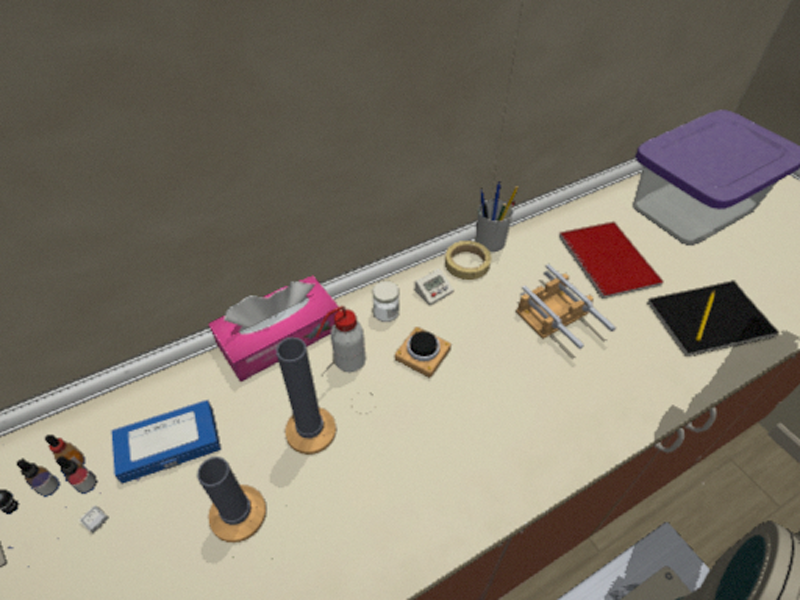

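View pics/top0.png

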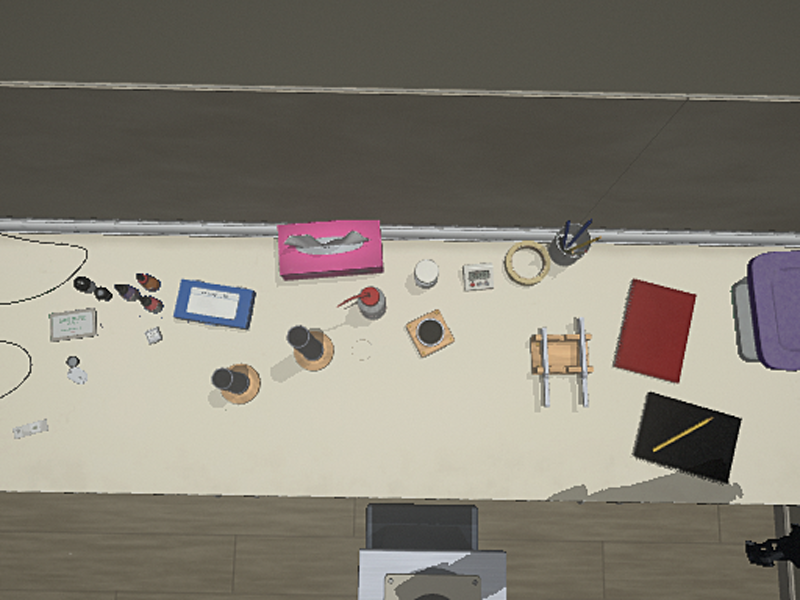

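The scene view shows the rack at about (555,305), the pad at (424,345), the tall tube's mouth at (292,350) and the short tube at (215,470). In the top view the right fork runs (583,318)-(585,406) and the left one (545,328)-(546,406), so the right one is the longer. The pad is at (430,332), the tall mouth at (300,337) and the bottle at (370,300).

```bash
python3 - <<'E'
from h import *
im=load('top'); P=cloud(im)
c=im['color'][195:270,330:390,::-1]
cv2.imwrite('pics/forks.png',cv2.resize(c,None,fx=8,fy=8,interpolation=cv2.INTER_CUBIC))
s=load('scene'); Q=cloud(s)
for n,A,I in(('top',P,im),('scene',Q,s)):
    print(n)
    def box(nm,x0,x1,y0,y1,z0,z1):
        m=(I['range_z']>0)&(A[...,0]>x0)&(A[...,0]<x1)&(A[...,1]>y0)&(A[...,1]<y1)&(A[...,2]>z0)&(A[...,2]<z1)
        p=A[m]
        if len(p): 
            (r,sz,an)=cv2.minAreaRect(p[:,:2].astype(np.float32)); print(nm,len(p),p.mean(0).round(1),p.min(0).round(1),p.max(0).round(1),np.round(r,1),np.round(sz,1),round(an,1))
    u=(600/384)
    g=lambda x,y:A[int(y/u),int(x/u)].round(1)
    if n=='top':
        for q in((430,332),(300,337),(583,360),(545,360),(370,297),(426,273),(478,277),(235,378),(310,350)):print(q,g(*q))
    else:
        for q in((424,345),(345,318),(385,290)):print(q,g(*q))
    box('table',400,500,-100,100,-20,20)
    box('tall',450,750,150,420,235,270)
    box('short',380,700,300,520,152,180)
    box('pad',500,700,0,150,42,56)
    box('block',500,700,-20,160,15,27)
    box('rack+forks',400,750,-450,-200,25,80)
    box('bottle',550,750,100,260,60,215)
    box('bottletop',550,750,100,260,150,215)
    box('any high',400,640,-250,250,100,300)
E
```

```text
top
(430, 332) [623.   13.4  49.2]
(300, 337) [595.5 286.1 137.8]
(583, 360) [ 566.2 -321.7   57.3]
(545, 360) [ 565.  -237.    53.6]
(370, 297) [681.6 145.9 133.2]
(426, 273) [752.   26.2  71.8]
(478, 277) [755.  -93.2  21.4]
(235, 378) [508.3 415.3 145.1]
(310, 350) [562.9 261.2 169.8]
table 1656 [ 4.495e+02 -3.000e-01  3.000e-01] [ 400.  -100.   -13.7] [499.9 100.   10.7] [450.   0.] [199.9  99.8] 89.9
tall 64 [581.4 274.3 247.5] [559.2 253.  235.1] [602.  293.8 256.9] [579.8 274.7] [41.1 42. ] 46.3
short 63 [502.4 435.5 162.7] [481.7 414.2 152.4] [522.6 458.1 173.7] [503.7 436. ] [42.9 41.8] 57.7
pad 140 [626.9  26.8  48. ] [598.9   2.6  42. ] [693.8 148.6  55. ] [647.4  67.6] [154.6  51. ] 67.0
block 250 [623.8  24.1  21.7] [570.6 -20.   15. ] [677.5 153.6  27. ] [622.7  66.3] [106.1 172.9] 1.5
rack+forks 670 [ 570.2 -281.1   49.1] [ 463.3 -343.7   25.3] [ 749.2 -202.7   66.1] [ 607.6 -277.3] [293.  125.8] 4.6
bottle 351 [658.7 165.1 124.9] [564.  114.3  60.9] [712.8 260.  215. ] [636.4 193.9] [ 57.8 195.5] 43.1
bottletop 65 [629.2 210.4 177.8] [564.3 144.7 152.4] [685.8 259.6 2
[... 285 characters left out ...]
35.1] [600.2 296.3 252.4] [577.2 275. ] [43.  42.4] 75.0
short 188 [500.4 436.6 161. ] [478.9 415.2 152.1] [522.8 458.4 169.3] [500.8 436.5] [43.4 43.1] 64.3
pad 183 [624.4  32.9  47.6] [5.971e+02 2.000e-01 4.220e+01] [665.  149.8  55.6] [632.1  75. ] [154.3  50.5] 80.8
block 303 [615.6  39.4  21.4] [568.  -19.7  15.1] [674.5 159.7  26.7] [615.5  68.4] [102.8 173.3] 6.0
rack+forks 931 [ 566.  -277.7   45.7] [ 461.5 -343.2   25. ] [ 748.2 -205.8   60.4] [ 605.5 -277.8] [293.3 125.6] 3.6
bottle 599 [660.7 163.2 113.9] [562.9 117.9  60.4] [750.  259.9 214.3] [654.9 188. ] [139.2 187.4] 88.6
bottletop 78 [636.6 202.5 173.6] [562.9 143.4 150. ] [682.2 259.9 214.3] [632.4 211.8] [ 29.7 166.6] 45.8
```

View pics/forks.png

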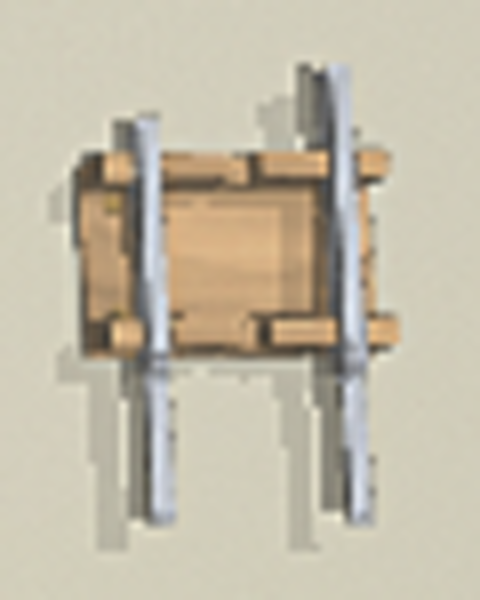

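The crop shows the right fork as the longer: prong end at (338,68), stem end at (360,522), bend at (352,368). Now its line and the pad, by intersecting rays with the known heights.

```bash
python3 - <<'E'
from h import *
def ray(I,u,v,z):
    d=I['T'][:3,:3]@np.array([(u-I['cx'])/I['fx'],(v-I['cy'])/I['fy'],1]);o=I['T'][:3,3]
    return (o+d*(z-o[2])/d[2]).round(1)
I=load('top')
f=lambda x,y,z:ray(I,330+(x+.5)/8-.5,195+(y+.5)/8-.5,z)
a,b,c=f(338,68,57),f(360,522,48.5),f(352,368,57); print(a,b,c,np.hypot(*(a-b)[:2]),np.arctan2(*(a-b)[[1,0]]))
print('short',f(147,118,57),f(162,522,48.5))
for n in('top','scene'):
    I=load(n);A=cloud(I);z=A[...,2]
    m=(A[...,0]>560)&(A[...,0]<680)&(A[...,1]>-40)&(A[...,1]<90)&(I['range_z']>0)
    p=A[m&(z>42)&(z<54)];print('pad',cv2.minEnclosingCircle(p[:,:2].astype(np.float32)),p.mean(0))
    for y0 in(-338,-254):
      pass
    m=(A[...,0]>440)&(A[...,0]<700)&(A[...,1]>-345)&(A[...,1]<-300)&(z>35)&(z<68)&(I['range_z']>0)
    p=A[m]; p=p[(p[:,0]<515)|(p[:,0]>615)];print('long',p[:,0].min(),p[:,0].max(),np.polyfit(p[:,0]-560,p[:,1],1))
    g=A[m&(A[...,0]<515)];print('stem',g.mean(0),len(g))
    # red spout/cap and bottle extents
    m=(A[...,0]>590)&(A[...,0]<750)&(A[...,1]>100)&(A[...,1]<250)&(z>20)&(z<240)&(I['range_z']>0)
    C=I['color'].astype(int);r=m&(C[...,0]>C[...,1]+60)
    p=A[r];print('red',p.min(0).round(),p.max(0).round())
E
```

```text
[ 659.4 -320.1   57. ] [ 465.6 -326.7   48.5] [ 530.2 -322.8   57. ] 193.9123513343077 0.03404257084836375
short [ 636.  -237.3   57. ] [ 464.1 -242.6   48.5]
pad ((624.3159790039062, 13.601090431213379), 25.772911071777344) [623.7587511   13.07406018  47.70154741]
long 464.66265856235106 659.8518786781942 [ 3.45768660e-02 -3.23235107e+02]
stem [ 488.33113207 -325.66177928   48.03637184] 50
red [664. 129. 129.] [702. 195. 185.]
pad ((621.756103515625, 13.575355529785156), 25.83601951599121) [620.28815288  15.07739979  47.35873773]
long 461.7711727357937 659.7419675034231 [ 3.38587931e-02 -3.22140158e+02]
stem [ 487.02531809 -324.55273051   46.57880516] 70
red [653. 129.  65.] [750. 249. 183.]
```

Request:
{"op": "step_arm", "data": {"plan": [{"az": 0.1012, "gripper": 0.6}, {"az": 0.1012, "gripper": 0.6}, {"dx": 0.0973, "dy": -0.0919, "dz": 0.044, "gripper": 0.6}, {"dx": 0.0973, "dy": -0.0919, "dz": 0.044, "gripper": 0.6}, {"dx": 0.0973, "dy": -0.0919, "dz": 0.044, "gripper": 0.6}, {"dx": 0.0973, "dy": -0.0919, "dz": 0.044, "gripper": 0.6}, {"dx": 0.0973, "dy": -0.0919, "dz": 0.044, "gripper": 0.6}, {"dx": 0.0973, "dy": -0.0919, "dz": 0.044, "gripper": 0.6}, {"dx": 0.0973, "dy": -0.0919, "dz": 0.044, "gripper": 0.6}, {"dx": 0.0973, "dy": -0.0919, "dz": 0.044, "gripper": 0.6}, {"dx": 0.0973, "dy": -0.0919, "dz": 0.044, "gripper": 0.6}, {"dx": 0.0973, "dy": -0.0919, "dz": 0.044, "gripper": 0.6}, {"gripper": 0.6}, {"gripper": 0.6}]}}

```text
invalid input
```

Request:
{"op": "step_arm", "data": {"plan": [{"dx": 0, "dy": 0, "dz": 0, "ax": 0, "ay": 0, "az": 0.1012, "gripper": 0.6}, {"dx": 0, "dy": 0, "dz": 0, "ax": 0, "ay": 0, "az": 0.1012, "gripper": 0.6}]}}

```text
clock: 0.35
eef_pos: [223.8, -609.8, 252.7]
tool_rot: [-3.14, 0.0, 0.029]
force: [0.1, 0.5, -0.2]
width: 52.3
gripper_force: 0.0
```

Request:
{"op": "step_arm", "data": {"plan": [{"dx": 0.0973, "dy": -0.0919, "dz": 0.044, "ax": 0, "ay": 0, "az": 0, "gripper": 0.6}, {"dx": 0.0973, "dy": -0.0919, "dz": 0.044, "ax": 0, "ay": 0, "az": 0, "gripper": 0.6}, {"dx": 0.0973, "dy": -0.0919, "dz": 0.044, "ax": 0, "ay": 0, "az": 0, "gripper": 0.6}, {"dx": 0.0973, "dy": -0.0919, "dz": 0.044, "ax": 0, "ay": 0, "az": 0, "gripper": 0.6}, {"dx": 0.0973, "dy": -0.0919, "dz": 0.044, "ax": 0, "ay": 0, "az": 0, "gripper": 0.6}, {"dx": 0.0973, "dy": -0.0919, "dz": 0.044, "ax": 0, "ay": 0, "az": 0, "gripper": 0.6}, {"dx": 0.0973, "dy": -0.0919, "dz": 0.044, "ax": 0, "ay": 0, "az": 0, "gripper": 0.6}, {"dx": 0.0973, "dy": -0.0919, "dz": 0.044, "ax": 0, "ay": 0, "az": 0, "gripper": 0.6}, {"dx": 0.0973, "dy": -0.0919, "dz": 0.044, "ax": 0, "ay": 0, "az": 0, "gripper": 0.6}, {"dx": 0.0973, "dy": -0.0919, "dz": 0.044, "ax": 0, "ay": 0, "az": 0, "gripper": 0.6}, {"dx": 0, "dy": 0, "dz": 0, "ax": 0, "ay": 0, "az": 0, "gripper": 0.6}, {"dx": 0, "dy": 0, "dz": 0, "ax": 0, "ay": 0, "az": 0, "gripper": 0.6}]}}

```text
clock: 1.85
eef_pos: [505.8, -325.2, 121.1]
tool_rot: [3.141, 0.001, 0.034]
force: [-0.4, -0.2, 0.6]
width: 51.3
gripper_force: 0.0
```

```bash
python3 - <<'E'
from h import *
im=snap('scene'); cv2.imwrite('pics/s1.png',cv2.resize(im['color'][130:270,300:440,::-1],(600,600),interpolation=cv2.INTER_CUBIC))
print(ctrl.read_state())
E
```

```text
{'clock': 1.9, 'qpos': array([ 0.44377654,  0.73045618,  0.13143183,  1.7731875 , -0.14358612,
        0.64747947, -0.88158341]), 'qd': array([ 0.0140729 , -0.00848122,  0.00602371, -0.00032436, -0.00320148,
        0.0001372 , -0.00159376]), 'tau': array([-1.16012044e+00, -5.50290442e+01,  2.16093913e+00, -1.37662348e+01,
       -4.90407203e-02,  1.12986300e-02,  1.07853495e-03]), 'eef_pos': array([ 505.46550271, -325.9152722 ,  121.35649274]), 'tool_rot': array([3.14078046e+00, 8.32028239e-04, 3.24510293e-02]), 'force': array([-0.77622083,  0.43033794, -0.79621302]), 'torque': array([-0.02674391, -0.01518152, -0.02223863]), 'gripper_force': 0.0, 'width': 51.08907098454921}
```

View pics/s1.png

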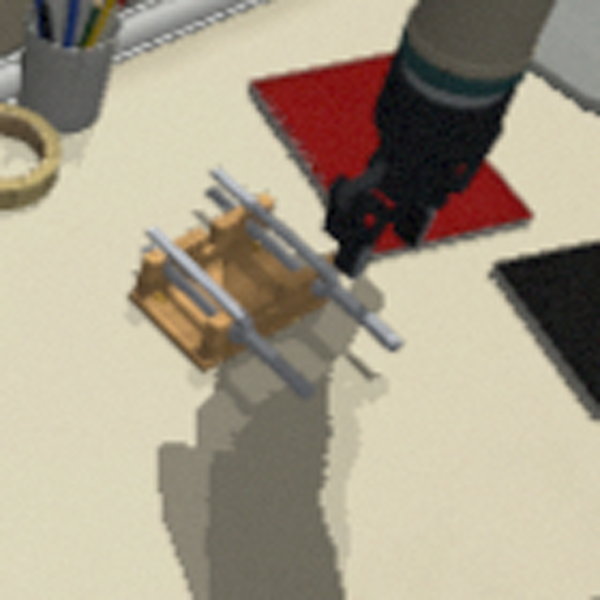

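The gripper stands above the stem, with the fingertip at about (350,270) in the crop, just behind the fork's stem, clear of the rack.

Request:
{"op": "step_arm", "data": {"plan": [{"dx": 0.003, "dy": -0.003, "dz": 0.05, "ax": 0, "ay": 0, "az": 0, "gripper": 0.6}, {"dx": 0, "dy": 0, "dz": 0.05, "ax": 0, "ay": 0, "az": 0, "gripper": 0.6}, {"dx": 0, "dy": 0, "dz": 0.05, "ax": 0, "ay": 0, "az": 0, "gripper": 0.6}, {"dx": 0, "dy": 0, "dz": 0.05, "ax": 0, "ay": 0, "az": 0, "gripper": 0.6}, {"dx": 0, "dy": 0, "dz": 0.05, "ax": 0, "ay": 0, "az": 0, "gripper": 0.6}, {"dx": 0, "dy": 0, "dz": 0, "ax": 0, "ay": 0, "az": 0, "gripper": 0.6}, {"dx": 0, "dy": 0, "dz": 0, "ax": 0, "ay": 0, "az": 0, "gripper": 0.3}, {"dx": 0, "dy": 0, "dz": 0, "ax": 0, "ay": 0, "az": 0, "gripper": 0.15}, {"dx": 0, "dy": 0, "dz": 0, "ax": 0, "ay": 0, "az": 0, "gripper": 0}, {"dx": 0, "dy": 0, "dz": 0, "ax": 0, "ay": 0, "az": 0, "gripper": 0}, {"dx": 0, "dy": 0, "dz": 0, "ax": 0, "ay": 0, "az": 0, "gripper": 0}, {"dx": 0, "dy": 0, "dz": 0, "ax": 0, "ay": 0, "az": 0, "gripper": 0}, {"dx": 0, "dy": 0, "dz": 0, "ax": 0, "ay": 0, "az": 0, "gripper": 0}, {"dx": 0, "dy": 0, "dz": 0, "ax": 0, "ay": 0, "az": 0, "gripper": 0}]}}

```text
clock: 3.65
eef_pos: [507.7, -324.7, 46.8]
tool_rot: [3.14, -0.001, 0.033]
force: [-0.0, -3.9, 4.8]
width: 8.5
gripper_force: 59.6
```

Request:
{"op": "step_arm", "data": {"plan": [{"dx": 0, "dy": 0, "dz": -0.02, "ax": 0, "ay": 0, "az": 0, "gripper": 0}, {"dx": 0, "dy": 0, "dz": -0.03, "ax": 0, "ay": 0, "az": 0, "gripper": 0}, {"dx": 0, "dy": 0, "dz": -0.03, "ax": 0, "ay": 0, "az": 0, "gripper": 0}, {"dx": 0, "dy": 0, "dz": -0.03, "ax": 0, "ay": 0, "az": 0, "gripper": 0}, {"dx": 0, "dy": 0, "dz": -0.04, "ax": 0, "ay": 0, "az": 0, "gripper": 0}, {"dx": 0, "dy": 0, "dz": -0.05, "ax": 0, "ay": 0, "az": 0, "gripper": 0}, {"dx": 0, "dy": 0, "dz": -0.05, "ax": 0, "ay": 0, "az": 0, "gripper": 0}, {"dx": 0, "dy": 0, "dz": -0.05, "ax": 0, "ay": 0, "az": 0, "gripper": 0}, {"dx": 0, "dy": 0, "dz": 0, "ax": 0, "ay": 0, "az": 0, "gripper": 0}, {"dx": 0, "dy": 0, "dz": 0, "ax": 0, "ay": 0, "az": 0, "gripper": 0}]}}

```text
clock: 4.9
eef_pos: [507.1, -323.7, 136.2]
tool_rot: [-3.141, 0.0, 0.034]
force: [0.6, -0.5, -1.0]
width: 8.9
gripper_force: 59.0
```

```bash
cat > fk.py <<'E'
from h import *
def fork(tag):
    st=ctrl.read_state(); e=st['eef_pos']; yaw=st['tool_rot'][2]; print(st['clock'],e.round(1),st['tool_rot'].round(4),st['width'],st['gripper_force'])
    for n in('top','scene'):
        I=snap(n);A=cloud(I)-e
        c,s=np.cos(yaw),np.sin(yaw)
        X=A[...,0]*c+A[...,1]*s;Y=-A[...,0]*s+A[...,1]*c;Z=A[...,2]
        m=(I['range_z']>0)&(X>50)&(X<175)&(abs(Y)<25)&(abs(Z)<35)
        x,y,z=X[m],Y[m],Z[m]; print(n,len(x),'x',x.min().round(1),x.max().round(1),'y',np.polyfit(x-100,y,1).round(4))
        for a in range(50,175,20):
            k=(x>a)&(x<a+20)
            if k.any(): print(a,'y',np.median(y[k]).round(1),'z',np.percentile(z[k],[5,50,75,95]).round(1))
        if n=='scene':
            p=np.linalg.inv(I['T'])@np.r_[e,1]; u=int(p[0]/p[2]*I['fx']+I['cx']);v=int(p[1]/p[2]*I['fy']+I['cy'])
            u=np.clip(u-20,80,432);v=np.clip(v,60,324)
            cv2.imwrite('pics/%s.png'%tag,cv2.resize(I['color'][v-60:v+60,u-80:u+80,::-1],(800,600),interpolation=cv2.INTER_CUBIC))
E
python3 -c "from fk import *; fork('lift')"
```

```text
4.9 [ 507.1 -323.7  136.2] [-3.1413e+00  3.0000e-04  3.3900e-02] 8.895359678136927 58.95748794078827
top 152 x 50.2 152.2 y [0.0026 1.8797]
50 y 1.3 z [-11.5   6.9  10.9  13.1]
70 y 3.3 z [-11.4   8.1  10.3  12.9]
90 y 2.6 z [-15.1   6.4  11.6  13.8]
110 y 1.4 z [-14.2   6.7  10.3  14.5]
130 y 2.8 z [-13.8   8.5  10.7  13.1]
150 y 2.6 z [-13.3   6.3  11.1  13.2]
scene 197 x 50.3 152.1 y [-0.0039  2.2071]
50 y 3.0 z [-16.4  -2.9   8.5  10. ]
70 y 3.1 z [-15.2   3.4   8.7  10.5]
90 y 2.7 z [-15.4   2.1   8.3   9.6]
110 y 2.8 z [-17.   -8.2   8.2  10.3]
130 y 3.4 z [-15.4   4.8   8.   10.2]
150 y -0.6 z [-12.9  -3.2   2.2   6.5]
```

View pics/lift.png

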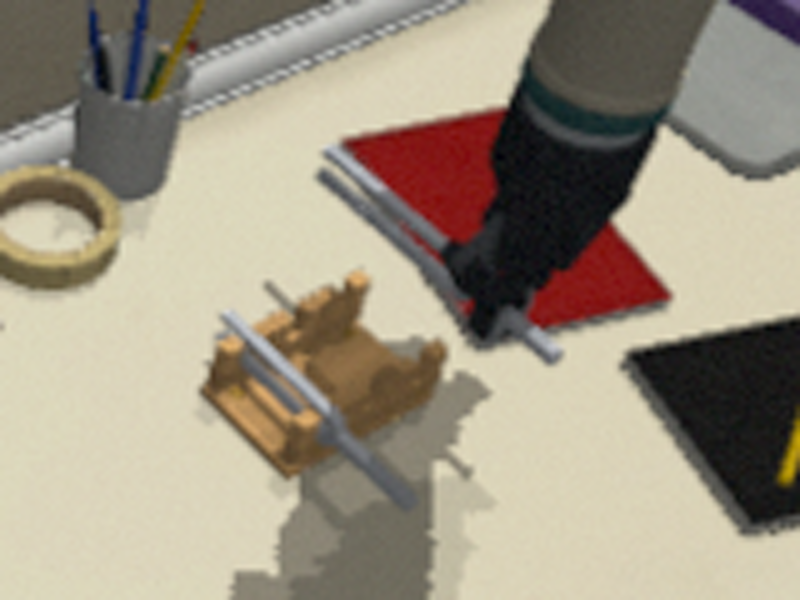

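Fork lifted, level: prong ends 152 mm ahead of the TCP, top 10–11 mm above it, as computed. The crop shows it clear of the rack, with the prongs from (450,260) to (325,155) and the short fork untouched. Now over to the pad.

Request:
{"op": "step_arm", "data": {"plan": [{"dx": 0.0139, "dy": -0.04, "dz": 0, "ax": 0, "ay": 0, "az": 0, "gripper": 0}, {"dx": 0.0139, "dy": -0.08, "dz": 0, "ax": 0, "ay": 0, "az": 0, "gripper": 0}, {"dx": 0.0139, "dy": -0.12, "dz": 0, "ax": 0, "ay": 0, "az": 0, "gripper": 0}, {"dx": 0.0139, "dy": -0.12, "dz": 0, "ax": 0, "ay": 0, "az": 0, "gripper": 0}, {"dx": 0.0139, "dy": -0.12, "dz": 0, "ax": 0, "ay": 0, "az": 0, "gripper": 0}, {"dx": 0.0139, "dy": -0.12, "dz": 0, "ax": 0, "ay": 0, "az": 0, "gripper": 0}, {"dx": 0.0139, "dy": -0.12, "dz": 0, "ax": 0, "ay": 0, "az": 0, "gripper": 0}, {"dx": 0.0139, "dy": -0.12, "dz": 0, "ax": 0, "ay": 0, "az": 0, "gripper": 0}, {"dx": 0.0139, "dy": -0.12, "dz": 0, "ax": 0, "ay": 0, "az": 0, "gripper": 0}, {"dx": 0.0139, "dy": -0.08, "dz": 0, "ax": 0, "ay": 0, "az": 0, "gripper": 0}, {"dx": 0.0139, "dy": -0.04, "dz": 0, "ax": 0, "ay": 0, "az": 0, "gripper": 0}, {"dx": 0.0139, "dy": -0.026, "dz": 0, "ax": 0, "ay": 0, "az": 0, "gripper": 0}, {"dx": 0, "dy": 0, "dz": 0.05, "ax": 0, "ay": 0, "az": 0, "gripper": 0}, {"dx": 0, "dy": 0, "dz": 0.06, "ax": 0, "ay": 0, "az": 0, "gripper": 0}, {"dx": 0, "dy": 0, "dz": 0.06, "ax": 0, "ay": 0, "az": 0, "gripper": 0}, {"dx": 0, "dy": 0, "dz": 0.04, "ax": 0, "ay": 0, "az": 0, "gripper": 0}, {"dx": 0, "dy": 0, "dz": 0, "ax": 0, "ay": 0, "az": 0, "gripper": 0}, {"dx": 0, "dy": 0, "dz": 0, "ax": 0, "ay": 0, "az": 0, "gripper": 0}]}}

```text
clock: 7.25
eef_pos: [546.3, 9.1, 73.6]
tool_rot: [3.141, -0.001, 0.033]
force: [0.3, -0.3, -0.2]
width: 8.9
gripper_force: 58.9
```

```bash
python3 -c "from fk import *; fork('overpad')"
```

```text
7.25 [546.3   9.1  73.6] [ 3.1414e+00 -6.0000e-04  3.3200e-02] 8.927742872339637 58.949673771858215
top 48 x 95.9 152.3 y [ 0.0836 -1.4995]
90 y -0.6 z [-27.4   9.8  11.6  13.9]
110 y 2.0 z [-16.2   7.5   9.4  12.3]
130 y 1.8 z [-15.8   8.4  10.5  13.9]
150 y 2.8 z [-13.5  -3.9   1.4   5.6]
scene 224 x 58.3 152.6 y [-0.0908  4.6356]
50 y 4.3 z [-29.   -9.8   9.   11.2]
70 y 5.2 z [-27.3 -23.5  -8.5  10.7]
90 y 3.5 z [-28.2 -10.4   8.1  11. ]
110 y 1.7 z [-14.3   5.7   8.7  12. ]
130 y 1.9 z [-13.7   6.8   9.1  11.3]
150 y 0.3 z [-11.4   9.    9.5   9.9]
```

View pics/overpad.png

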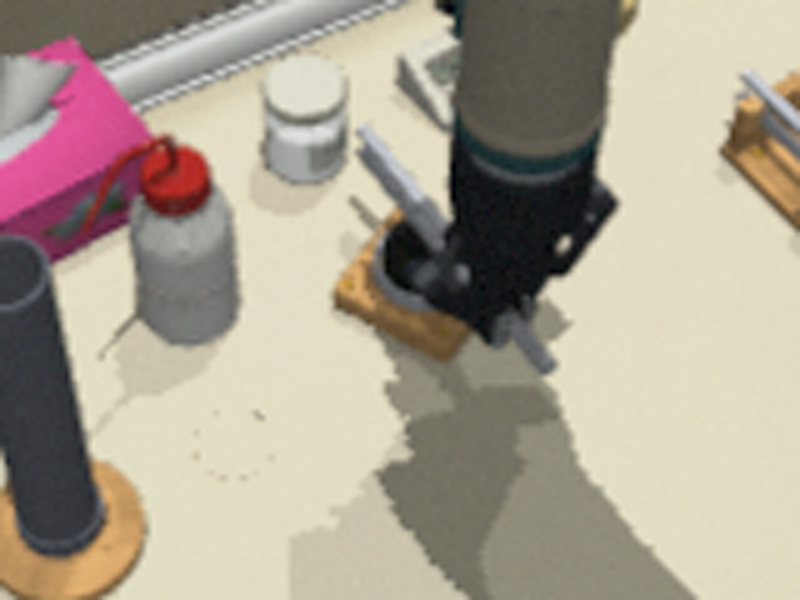

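The fork's prongs lie over the black pad at (410,260) in the crop, about 9 mm above it by computation. Tapping.

Request:
{"op": "step_arm", "data": {"plan": [{"dx": 0, "dy": 0, "dz": 0.0167, "ax": 0, "ay": 0, "az": 0, "gripper": 0}, {"dx": 0, "dy": 0, "dz": 0, "ax": 0, "ay": 0, "az": 0, "gripper": 0}, {"dx": 0, "dy": 0, "dz": 0, "ax": 0, "ay": 0, "az": 0, "gripper": 0}, {"dx": 0, "dy": 0, "dz": 0.0367, "ax": 0, "ay": 0, "az": 0, "gripper": 0}]}}

```text
clock: 7.85
eef_pos: [546.9, 9.5, 57.7]
tool_rot: [3.142, -0.002, 0.034]
force: [-0.2, 0.7, 2.8]
width: 9.0
gripper_force: 59.4
```

```bash
python3 -c "
from cell import ctrl
s=ctrl.read_state();print(s['eef_pos'],s['force'],s['torque'],s['qd'].round(3))"
```

```text
[546.92418244   9.45849501  57.72290197] [-0.22989737  0.69021955  2.75286895] [ 0.02694551 -0.1557811  -0.00377636] [ 0.043  0.167 -0.065  0.026 -0.035 -0.194  0.033]
```

Pad pressed about 6.8 mm at about 80 mm/s with a force of about 3 N: a proper light tap. Now up, and over to the tall tube.

Request:
{"op": "step_arm", "data": {"plan": [{"dx": 0, "dy": 0, "dz": -0.06, "ax": 0, "ay": 0, "az": 0, "gripper": 0}, {"dx": 0, "dy": 0, "dz": -0.1, "ax": 0, "ay": 0, "az": 0, "gripper": 0}, {"dx": 0, "dy": 0, "dz": -0.12, "ax": 0, "ay": 0, "az": 0, "gripper": 0}, {"dx": 0, "dy": 0, "dz": -0.12, "ax": 0, "ay": 0, "az": 0, "gripper": 0}, {"dx": 0, "dy": 0, "dz": -0.12, "ax": 0, "ay": 0, "az": 0, "gripper": 0}, {"dx": 0, "dy": 0, "dz": -0.12, "ax": 0, "ay": 0, "az": 0, "gripper": 0}, {"dx": 0, "dy": 0, "dz": -0.12, "ax": 0, "ay": 0, "az": 0, "gripper": 0}, {"dx": 0, "dy": 0, "dz": -0.06, "ax": 0, "ay": 0, "az": 0, "gripper": 0}, {"dx": 0, "dy": 0, "dz": 0, "ax": 0, "ay": 0, "az": 0, "gripper": 0}, {"dx": 0, "dy": 0, "dz": 0, "ax": 0, "ay": 0, "az": 0, "gripper": 0}]}}

```text
clock: 9.1
eef_pos: [545.2, 9.5, 302.8]
tool_rot: [-3.141, 0.001, 0.034]
force: [-0.6, 0.2, -0.7]
width: 8.8
gripper_force: 59.0
```

```bash
python3 -c "from fk import *; fork('up')"
```

```text
9.1 [545.2   9.5 302.8] [-3.1415e+00  1.5000e-03  3.3900e-02] 8.788448379157607 58.97956609725952
top 60 x 107.4 152.0 y [-0.0035  0.7375]
90 y 0.2 z [ 8.  10.1 10.1 10.1]
110 y 0.1 z [-12.1   8.9  10.9  13.3]
130 y -0.3 z [-11.4   9.7  10.8  12.3]
150 y 0.7 z [-6.3  9.7 11.4 12.5]
scene 194 x 64.8 151.3 y [-0.0043  1.8563]
50 y 2.5 z [ 6.2  8.4  9.  10.5]
70 y 2.1 z [-12.4   7.4   9.1  10.5]
90 y 2.3 z [-13.8   3.9   8.4  10.3]
110 y 2.3 z [-16.2  -9.7   8.    9.2]
130 y 2.5 z [-15.1  -2.3   8.    9.4]
150 y 1.5 z [-14.5 -14.2  -3.6   5. ]
```

The fork is still level in the grip. Carrying it over.

Request:
{"op": "step_arm", "data": {"plan": [{"dx": -0.0161, "dy": -0.0438, "dz": 0, "ax": 0, "ay": 0, "az": 0, "gripper": 0}, {"dx": -0.0322, "dy": -0.0876, "dz": 0, "ax": 0, "ay": 0, "az": 0, "gripper": 0}, {"dx": -0.0322, "dy": -0.0876, "dz": 0, "ax": 0, "ay": 0, "az": 0, "gripper": 0}, {"dx": -0.0322, "dy": -0.0876, "dz": 0, "ax": 0, "ay": 0, "az": 0, "gripper": 0}, {"dx": -0.0322, "dy": -0.0876, "dz": 0, "ax": 0, "ay": 0, "az": 0, "gripper": 0}, {"dx": -0.0322, "dy": -0.0876, "dz": 0, "ax": 0, "ay": 0, "az": 0, "gripper": 0}, {"dx": -0.0322, "dy": -0.0876, "dz": 0, "ax": 0, "ay": 0, "az": 0, "gripper": 0}, {"dx": -0.0322, "dy": -0.0876, "dz": 0, "ax": 0, "ay": 0, "az": 0, "gripper": 0}, {"dx": -0.0322, "dy": -0.0876, "dz": 0, "ax": 0, "ay": 0, "az": 0, "gripper": 0}, {"dx": -0.0322, "dy": -0.0876, "dz": 0, "ax": 0, "ay": 0, "az": 0, "gripper": 0}, {"dx": -0.0161, "dy": -0.0438, "dz": 0, "ax": 0, "ay": 0, "az": 0, "gripper": 0}, {"dx": 0, "dy": 0, "dz": 0, "ax": 0, "ay": 0, "az": 0, "gripper": 0}, {"dx": 0, "dy": 0, "dz": 0, "ax": 0, "ay": 0, "az": 0, "gripper": 0}]}}

```text
clock: 10.82
eef_pos: [441.0, 267.6, 303.2]
tool_rot: [3.141, -0.0, 0.032]
force: [-0.1, -0.3, -0.4]
width: 8.9
gripper_force: 59.0
```

```bash
python3 -c "from fk import *; fork('mouth')"
```

```text
10.825 [441.  267.6 303.2] [ 3.1406e+00 -1.0000e-04  3.2400e-02] 8.936936402987525 58.960243463516235
top 152 x 50.2 151.5 y [-0.0028 -1.0228]
50 y -1.2 z [-12.6   9.   11.5  14.2]
70 y -1.1 z [-12.7   8.7  10.6  13. ]
90 y -2.1 z [-12.3   9.8  11.6  14.3]
110 y -1.7 z [-11.2   9.   11.1  13.8]
130 y -1.4 z [-10.3  10.1  11.5  13.5]
150 y -1.7 z [-5.7  9.3 10.6 13.5]
scene 2 x 149.3 149.9 y [  0.7221 -31.5951]
130 y 4.2 z [-13.3  -2.6   3.4   8.1]
```

View pics/mouth.png

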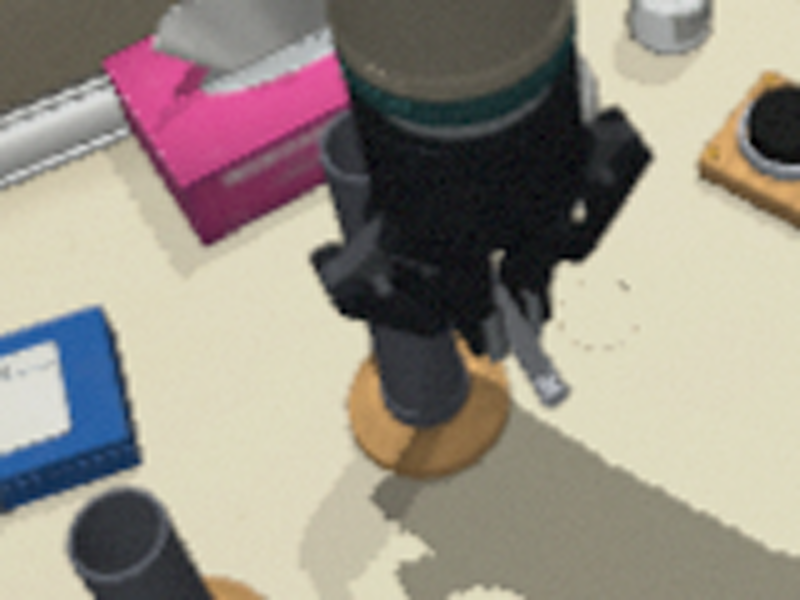

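The arm hides most of the fork here. The tall rim shows at (345,150) and the tube still stands upright on its foot at (430,410). By the TCP and the top view, the prong point is 3 mm short in y. I correct that and lower.

Request:
{"op": "step_arm", "data": {"plan": [{"dx": 0.002, "dy": -0.01, "dz": 0, "ax": 0, "ay": 0, "az": 0, "gripper": 0}, {"dx": 0, "dy": 0, "dz": 0, "ax": 0, "ay": 0, "az": 0, "gripper": 0}, {"dx": 0, "dy": 0, "dz": 0.02, "ax": 0, "ay": 0, "az": 0, "gripper": 0}, {"dx": 0, "dy": 0, "dz": 0.02, "ax": 0, "ay": 0, "az": 0, "gripper": 0}, {"dx": 0, "dy": 0, "dz": 0.02, "ax": 0, "ay": 0, "az": 0, "gripper": 0}, {"dx": 0, "dy": 0, "dz": 0.015, "ax": 0, "ay": 0, "az": 0, "gripper": 0}, {"dx": 0, "dy": 0, "dz": 0.008, "ax": 0, "ay": 0, "az": 0, "gripper": 0}, {"dx": 0, "dy": 0, "dz": 0, "ax": 0, "ay": 0, "az": 0, "gripper": 0}, {"dx": 0, "dy": 0, "dz": 0, "ax": 0, "ay": 0, "az": 0, "gripper": 0}, {"dx": 0, "dy": 0, "dz": 0, "ax": 0, "ay": 0, "az": 0, "gripper": 0}, {"dx": 0, "dy": 0, "dz": 0, "ax": 0, "ay": 0, "az": 0, "gripper": 0}]}}

```text
clock: 12.3
eef_pos: [441.2, 271.9, 278.5]
tool_rot: [-3.141, -0.0, 0.034]
force: [-0.3, 0.5, -0.0]
width: 8.8
gripper_force: 59.0
```

```bash
python3 - <<'E'
from fk import *
fork('final')
I=load('top'); cv2.imwrite('pics/ftop.png',cv2.resize(I['color'][180:270,150:270,::-1],(800,600),interpolation=cv2.INTER_CUBIC))
for p in((578.5,275,250),(441.2+152,270.4+4.8,288)):
    q=np.linalg.inv(I['T'])@np.r_[p,1];print(((q[:2]/q[2]*[I['fx'],I['fy']]+[I['cx'],I['cy']]-[150,180])*6.667).round())
E
```

```text
12.3 [441.2 271.9 278.5] [-3.1414e+00 -3.0000e-04  3.3900e-02] 8.751606823503177 58.96129488945007
top 203 x 50.5 161.0 y [-0.0118 -1.3935]
50 y -1.6 z [-14.4   8.3   9.8  12.4]
70 y -1.8 z [-13.    9.   10.6  15.1]
90 y -1.3 z [-12.6   9.   10.6  12.6]
110 y -3.8 z [-33.    1.7   9.8  12.9]
130 y -1.3 z [-32.6  -8.1  10.1  12.4]
150 y -3.1 z [-33.3 -29.  -26.1   5.3]
scene 38 x 120.3 157.8 y [-0.2171 22.5618]
110 y 15.2 z [-34.9 -29.6 -28.5 -27. ]
130 y 17.6 z [-30.6 -29.5 -28.7 -27.3]
150 y 8.9 z [-34.6 -30.9 -30.1 -28.9]
[268. 238.]
[256. 193.]
```

View pics/ftop.png

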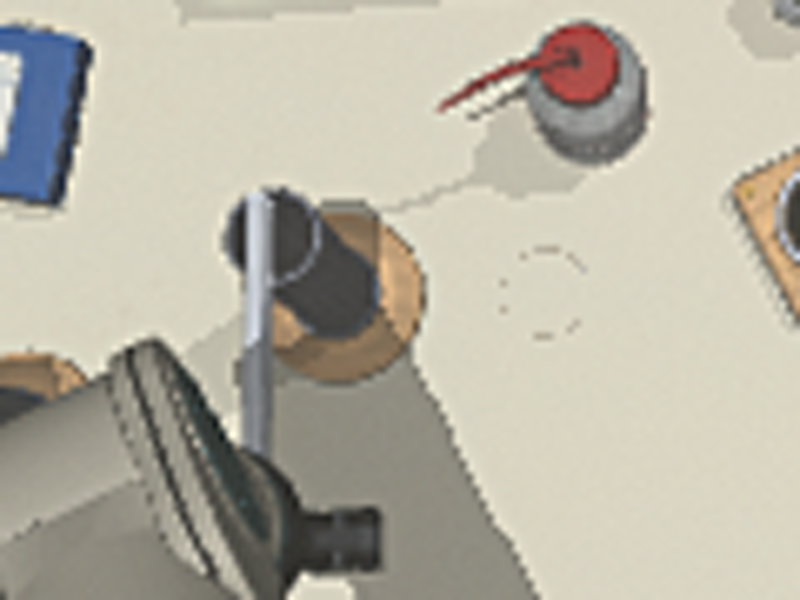

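The top view shows the prong end at (258,195) over the mouth ring, whose centre is at about (271,237). Allowing for parallax this puts the underside point within about 2 mm of the centre, 12 mm above the rim. Handing in.

```bash
python3 -c "
from cell import ctrl
print(ctrl.finish_job())"
```

```text
the job is handed in; nothing more can be done
None
```

The job is handed in; no verdict came back. By my measurements the long fork tapped the pad (about 6.8 mm down, about 3 N at the wrist) and is held level over the tall tube, within about 2 mm of the mouth's centre and 12 mm above the rim.

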